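Show a goblet's lot dot to the inspection camera with the sprung mirror

ROBOT

A 6-joint arm with a two-finger parallel gripper is mounted at the origin on the work surface. World frame = base frame: x ahead of the robot, y to its left, z up, the work surface at z = 0. Lengths are in m, angles in degrees, forces in N, time in s.
With the tool pointing down it reaches from about 0.325 to 0.85 m from the base axis. Payload 15.5 kg.
Tool frame: the origin (TCP) lies midway between the tips of the shut fingers; the grasp point (between the pads) lies ctrl.hold_point_z behind it (ctrl.hold_point_z is the distance from the TCP to the grasp point, in m); x points along the fingers, y is the direction in which the jaws open and shut, and the axes are right-handed (so a half turn about x gives the same grasp; the last joint's range is limited). The gripper opens to 91 mm and grips with 3 to 60 N. Pads are 32 mm wide; open, the fingers measure 118 mm over their backs; the gripper's body (76 mm by 178 mm) begins 60 mm behind the grasp point.
Start: joints at [60.189, 28.281, 77.091, -0, 74.628, -5.472], TCP at [0.258, 0.569, 0.214] pointing down, gripper open.
Joint ranges: [-166.48, 166.48], [-47.26, 123.95], [12.59, 153.08], [-70.14, 250.14], [6.76, 159.57], [-176.63, 176.63]. Speed limits (degrees/s): [108.29, 108.29, 147.25, 172.46, 172.46, 172.46].

INTERFACE

Orientations are given as a 3x3 rotation matrix whose columns are the frame's x, y, z axes.
In Python, from cell import ctrl gives the robot as it stands. The module is installed in compiled form; this text tells all that it offers.
- The arm moves only by the tool arm_command, never from a script. Its argument "commands" is text: rows parted by semicolons, each of 4 numbers parted by spaces: the shift along the tool's x, y, z in mm, then the turn about the tool's x in rad. In form: tx ty tz yaw; .... A call has 1 to 8 rows; each row shifts and turns the pose as measured when the row begins, along the tool's axes as they then stand; what a row does not reach is not made up. A row lasts 1/8 s, in which the tool goes at most 62.5 mm and 10.7 degrees, less where a joint would pass 70% of its speed; a pose out of reach is approached as far as the arm can. A call is refused whole if a number of a shift passes 62.5 or a number of a turn 0.188, either way. A call with a gripper value outside its range is refused whole. "grip" is the opening in per cent of the stroke, from 0 (shut) to 100 (fully open), set as the call begins (left out, the last holds). The fingers move at their own pace and stop on an object; the grip force is fixed at half the most. Time passes only in rows, so rows that do not move let the fingers close. It gives the time, the measured TCP pose, the force and the opening at its end, in the units of the state.
- ctrl.observe(): the state, without advancing time (a new reading comes with each control period).
- ctrl.capture(name): name is "scene" or "top"; returns the picture (384x512x3 uint8, red, green, blue); there is no depth.
- ctrl.camera_params(name): a dict with "K" (3x3 intrinsics, pixels), "dist_coeffs" ([k1, k2, p1, p2, k3] as OpenCV has them; the pictures are not rectified), "view" (4x4, takes a point from world to camera coordinates). Camera axes: x right, y down, z forward; pixel columns grow to the right and rows downward; lengths in m; the calibration is good to about 2 mm. A picture is of the moment at which its call begins. camera_params takes no time and is no camera call.
- ctrl.hand_in(): hands the job in, once; it reports no verdict.
Trained networks look in the newest picture that a camera, given by its name, has taken for a name from the list of things; names that differ only in an ending like _2 or _b are one class to them, and where a whole thing is asked for, a point or a joint stands for the part that bears it (a point fixed in the world has none). Each returns a list of dicts, best first, with "score" (0 to 1); they miss things now and then, are a little off and sometimes report something else, mostly with a low value. They report only what shows in the picture. A call takes as long as a camera call.
- ctrl.look_for(camera, target): "uv" ([column, row] in pixels, amid what is visible of it).
- ctrl.outline_of(camera, target): "region" (384x512 bool, what is visible of it) and "uv" ([column, row] in pixels, amid what is visible of it).
The state is a dict: "time_s": time; "qpos": joint angles; "joint_velocities": joint speeds; "tau": joint torques, N m; "tcp_pos": TCP position; "ee_rot": TCP orientation; "contact_force": force on the tool from outside, world axes, zero at the start; "moment": the same for the moment, N m; "width": finger opening in m.
Only numpy, scipy, OpenCV 4.12 (cv2) and the standard library are available. Lean on these libraries where they do the work, as an engineer would, in place of code of your own. Each camera call takes 0.05 s, during which the arm holds its last target.

TASK

On the glass inspection stand, slide the goblet carriage by its blue grip until its white pointer lines up with the red index flag, and let go of the grip. Then take the mirror's red knob and swing the mirror until the goblet's yellow lot dot appears to the small camera, centred in the mirror; the mirror springs back, so finish while still holding the knob with the mirror still at that angle. Do not touch the goblet, and leave the other glassware where it stands.

Things in the scene. Friction and masses are not known exactly. Their poses are not given: they have to be found in the camera images.
- station: Grey laminate board, 410 x 340 x 12 mm, fixed to the table; it carries the track, the mirror and the small camera. Its frame: z up, x along the carriage track (the way that the carriage's joint grows). Origin on the table under the board, 25 mm to the -x side of the board's centre.
- carriage (a joint): Goblet carriage's slide along station x, in m: 0 at the end where it starts (within 15 mm), 0.15 at the other. Rubs with about 2 N and stays where left. Its grey plate is 76 mm (x) by 135 mm (y), top 29 mm above the table. A black board on it (70 mm wide, 4 mm thick, top 145 mm above the table) stands 39 mm from the grip's centre, on the goblet's side (station -y).
- carriage_grip: Blue upright grip on the carriage, 18 mm along the track (station x), 26 mm across it (station y), 86 mm tall; axes parallel to the station's. Origin at the centre of its foot, 29 mm above the table, so its top is 115 mm above the table. Take it from above across the 18 mm, with the fingers closing along the track.
- pointer (a point): Tip of the white pointer at the carriage's edge, on the grip's side, 29 mm from the grip's centre along station +y and at the same station x as the grip and the goblet; 26 mm above the table. It moves with the carriage.
- index: Red index flag clipped to the white scale beside the track, fixed, about 12 x 24 mm, 14 mm tall; axes parallel to the station's. Origin at its underside, 12 mm above the table, just beyond the pointer in station +y. Pointer and flag are lined up when they have the same station x. It stands between 40 and 140 mm of carriage travel.
- goblet: Clear cut-glass goblet, 115 mm tall, 64 mm across, fixed upright on the carriage. Origin at the centre of its foot, 29 mm above the table, 83 mm from the grip's centre towards station -y. Not to be touched.
- dot (a point): Centre of the round yellow lot dot, 18 mm across, on the goblet's wall, facing station -y (the mirror's side), 102 mm above the table, 33 mm from the goblet's axis; a 6 mm wide yellow tab runs from it up and over the rim. It moves with the carriage.
- lens (a point): Centre of the front of the small white camera's black lens, fixed on the station, 102 mm above the table, 200 mm from the mirror's pivot axis; it looks level, straight at the centre of the mirror. The camera housing is 40 mm wide and its top is 124 mm above the table.
- mirror_face (a point): Centre of the round upright mirror's silver face (66 mm across; black rim 72 mm, top 138 mm above the table), 102 mm above the table, on the pivot axis, so it stays put. x axis: normal out of the silver face; z up. The camera sees the dot centred when x halves the angle, seen from above, between the direction to the lens and the direction to the dot.
- mirror (a joint): Turn of the mirror about its upright pivot, in rad, 0 to 1.5, growing anticlockwise seen from above; the normal lies at the station's x axis plus 0.175 rad plus this value. A spring drives it back to 0, where it starts, with 0.06 N m at 0 and 0.18 N m at 1 rad (about 2 N at the knob).
- mirror_knob: Red upright round knob, 16 mm in diameter, 83 mm tall, on the end of the mirror's lever, 90 mm behind the mirror face's centre (along the face's -x); it swings on a circle of 90 mm round the pivot. Origin at the centre of its foot, 47 mm above the table, axes as the mirror's; top 130 mm above the table. Steel lever below: 12 mm wide, top 49 mm above the table. It may turn between the fingers.
- tumbler: Clear glass tumbler, 72 mm across, 85 mm tall, loose on the table; origin at the centre of its underside. Leave alone.
- candlestick: Green glass candlestick, 72 mm across the foot, 112 mm tall, loose on the table; origin at the centre of its underside. Leave alone.
- jar: Amber glass jar with a steel cap, 68 mm across, 100 mm tall, loose on the table; origin at the centre of its underside. Leave alone.

How it is judged:
By the outcome, as a careful person would: the job done as asked, in the order asked, and still so for the second after the job is handed in, while the arm keeps its last pose, push and grip.
It also fails if it takes over 45 s, if anything falls off the work surface, if the arm or the gripper's body presses on something with over 40 N, if the wrist force passes 120 N, or if a joint passes its speed limit or range.

## Working session

There is one attempt and no reset: what is moved stays moved. The work goes in short steps, Python scripts to look and compute and a tool call to move; the robot and the scene stay as the last step left them, time stands still between calls to the robot, and variables do not carry over. Pictures are saved under pics/ and viewed, and the job is handed in when it is done.

Besides the shell and the picture viewer there is one more tool, called after ">>>" by a JSON object that holds its "fn" and its "kwargs", one argument or row to a line. arm_command: Moves the arm, as the interface text tells. Its arguments: {"type":"object","properties":{"commands":{"type":"string"},"grip":{"type":"number"}},"required":["commands"]}

```bash
mkdir -p pics; ls
cat > h.py <<'E'
import numpy as np, cv2
from cell import ctrl
def cam(n):
    p=ctrl.camera_params(n); return np.array(p["K"],float),np.array(p["dist_coeffs"],float),np.array(p["view"],float)
def ray(n,uv):
    K,d,V=cam(n); q=cv2.undistortPoints(np.array([[uv]],float),K,d)[0,0]
    R=V[:3,:3];t=V[:3,3]; return -R.T@t, R.T@np.array([q[0],q[1],1.])
def at_z(n,uv,z):
    o,r=ray(n,uv); return o+r*(z-o[2])/r[2]
def proj(n,P):
    K,d,V=cam(n); P=np.atleast_2d(np.array(P,float))
    rv,_=cv2.Rodrigues(V[:3,:3]); return cv2.projectPoints(P,rv,V[:3,3],K,d)[0][:,0]
def save(n,f):
    im=ctrl.capture(n); cv2.imwrite(f,im[...,::-1]); np.save(f+'.npy',im); return im
E
python3 - <<'E'
from h import *
for n in("scene","top"):
    save(n,f"pics/{n}0.png"); K,d,V=cam(n); print(n,K.round(1).tolist(),d,(-V[:3,:3].T@V[:3,3]).round(3),V[2,:3].round(3))
    for t in["station","carriage_grip","pointer","index","goblet","dot","lens","mirror_face","mirror_knob","tumbler","candlestick","jar"]:
        r=ctrl.look_for(n,t); print(n,t,[(np.round(x["uv"],1).tolist(),round(x["score"],2)) for x in r[:3]])
s=ctrl.observe(); print(s, ctrl.hold_point_z)
E
```

```text
pics
scene [[375.5, 0.0, 249.7], [0.0, 375.5, 189.4], [0.0, 0.0, 1.0]] [-0.02400579  0.          0.          0.          0.        ] [1.311 0.169 0.705] [-0.738 -0.183 -0.649]
scene station [([270.1, 215.3], 0.74)]
scene carriage_grip [([303.0, 158.1], 0.81)]
scene pointer [([278.8, 164.4], 0.95)]
scene index [([269.9, 216.1], 0.72), ([320.5, 198.7], 0.59)]
scene goblet [([277.5, 151.7], 0.96), ([321.9, 199.8], 0.15)]
scene dot [([273.8, 151.4], 0.55)]
scene lens [([271.3, 219.0], 0.73), ([222.6, 175.8], 0.32)]
scene mirror_face [([219.8, 173.8], 0.6)]
scene mirror_knob []
scene tumbler [([271.0, 218.0], 0.63), ([408.6, 233.0], 0.6)]
scene candlestick [([134.4, 159.1], 0.83), ([269.1, 214.5], 0.26)]
scene jar [([411.1, 185.1], 0.89)]
top [[389.9, 0.0, 253.2], [0.0, 389.9, 198.9], [0.0, 0.0, 1.0]] [-0.13056871  0.          0.          0.          0.        ] [ 0.355 -0.005  1.229] [ 0.224 -0.004 -0.975]
top station [([238.8, 218.5], 0.63)]
top carriage_grip []
top pointer [([229.0, 257.9], 0.68)]
top index []
top goblet [([238.9, 255.7], 0.58), ([228.6, 258.9], 0.15)]
top dot [([239.3
[... 357 characters left out ...]
08209e-04,
        7.46264197e+01, -5.47336650e+00]), 'joint_velocities': array([ 0.01291409, -0.05659185,  0.02677858, -0.05520049,  0.06204149,
        0.00440394]), 'tau': array([-2.65140181e-03, -8.78683376e+01, -3.82247114e+01,  7.05014868e-02,
        4.40107961e-02,  4.98684324e-05]), 'tcp_pos': array([0.25757983, 0.56946824, 0.21389179]), 'ee_rot': array([[ 1.56323921e-06,  4.12087532e-01,  9.11144262e-01],
       [-1.98209856e-05,  9.11144262e-01, -4.12087532e-01],
       [-1.00000000e+00, -1.74155859e-05,  9.59231748e-06]]), 'contact_force': array([ 0.68928753,  0.01100725, -0.47673937]), 'moment': array([-0.08567756,  0.05058958,  0.00709611]), 'width': 0.09139733122516494} 0.0188
```

Run:
```python
import cv2
for n in("scene","top"):
    a=cv2.imread(f"pics/{n}0.png")
    if n=="scene": c=a[90:290,150:420]; o=(3,)
    else: c=a[130:310,130:400]
    cv2.imwrite(f"pics/{n}0c.png",cv2.resize(c,None,fx=2.95,fy=2.95,interpolation=cv2.INTER_CUBIC))
```

```text
(no output)
```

View pics/scene0.png

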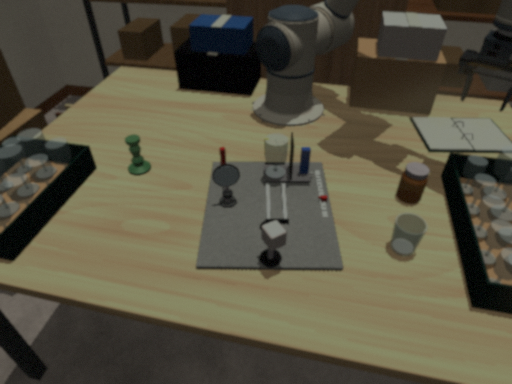

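View pics/top0.png

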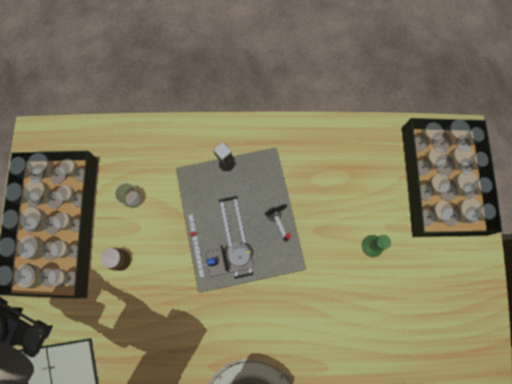

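```bash
ls pics
```

```text
scene0.png
scene0.png.npy
scene0c.png
top0.png
top0.png.npy
top0c.png
```

View pics/scene0c.png

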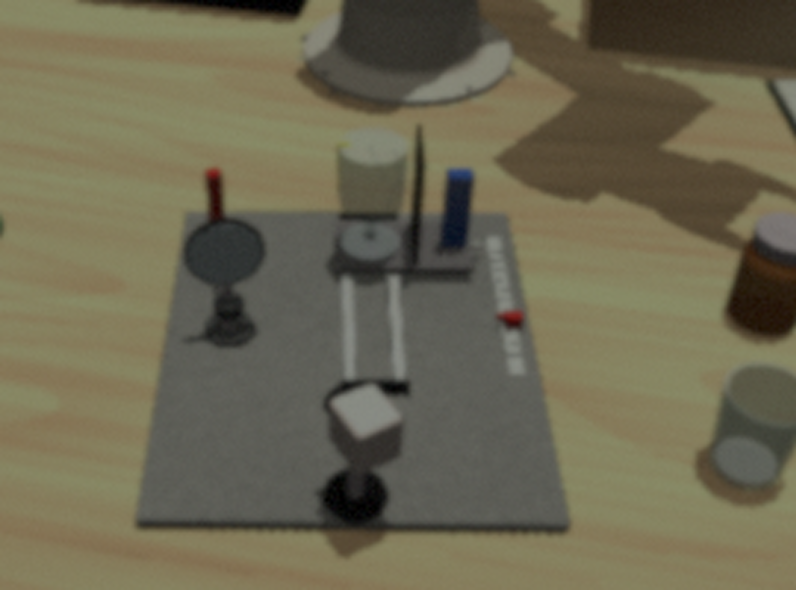

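View pics/top0c.png

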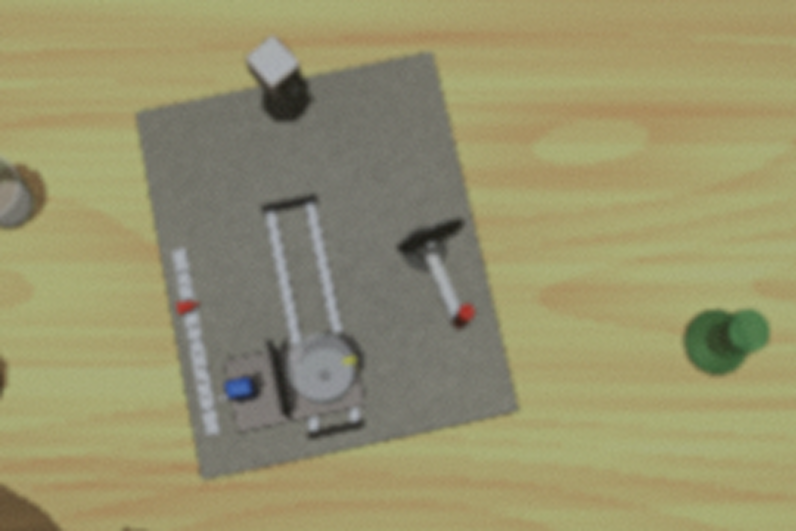

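```bash
cat > fit.py <<'E'
from h import *
from scipy.optimize import least_squares
C={"scene":np.array([(184,213),(508,213),(567,525),(137,523)],float)/2.95+[150,90],
   "top":np.array([(204,478),(137,113),(432,53),(517,410)],float)/2.95+[130,130]}
# station corner order: scene: near robot right-img? 
x0,x1=-.18,.23; y=.17
S={"scene":[(x0,-y),(x0,y),(x1,y),(x1,-y)],"top":[(x0,y),(x1,y),(x1,-y),(x0,-y)]}
def W(p,P):
    P=np.atleast_2d(np.array(P,float)); c,s=np.cos(p[2]),np.sin(p[2])
    return np.c_[p[0]+c*P[:,0]-s*P[:,1],p[1]+s*P[:,0]+c*P[:,1],P[:,2]]
if __name__=="__main__":
    for cams in(["scene"],["top"],["scene","top"]):
        f=lambda p:np.concatenate([(proj(c,W(p,[(a,b,.012) for a,b in S[c]]))-C[c]).ravel() for c in cams])
        r=least_squares(f,[.5,0,.0]); print(cams,r.x.round(4),np.degrees(r.x[2]).round(2),r.fun.round(1))
E
python3 fit.py
```

```text
['scene'] [0.5563 0.032  0.212 ] 12.15 [ 0.  -0.9 -0.5 -0.5  1.7  0.5 -1.3 -0.3]
['top'] [0.5512 0.0295 0.2089] 11.97 [-0.7  0.9 -0.7 -0.7  0.4 -1.   1.   0.5]
['scene', 'top'] [0.5535 0.0309 0.2109] 12.08 [ 0.1 -1.5 -0.7 -1.   1.2 -0.4 -1.5 -1.4 -1.1  0.2 -1.2 -1.2 -0.2 -1.7
  0.7 -0.4]
```

```bash
cat > edge.py <<'E'
from fit import *
from scipy.ndimage import map_coordinates
def samples(c,p,img):
    # sample perpendicular profiles along top-board edges at z=.012, return offset px & station dir
    g=cv2.GaussianBlur(img.astype(np.float32),(0,0),.7)
    out=[]
    cor=[(x0,-y),(x0,y),(x1,y),(x1,-y)]
    for k in range(4):
        a=np.array(cor[k]);b=np.array(cor[(k+1)%4])
        for t in np.linspace(.06,.94,45):
            P=a+(b-a)*t
            n=np.array([(b-a)[1],-(b-a)[0]]);n/=np.linalg.norm(n); 
            if n@P<0:n=-n
            d=np.linspace(-.02,.02,41)
            pts=proj(c,W(p,[(P+n*e).tolist()+[.012] for e in d]))
            # chroma (R-B) distinguishes wood from grey
            v=[map_coordinates(g[...,ch],[pts[:,1],pts[:,0]],order=1) for ch in(0,2)]
            s=v[0]-v[1]
            ds=np.gradient(s); i=np.argmax(ds[2:-2])+2
            lo=np.median(s[:8]);hi=np.median(s[-8:])
            if hi-lo<15: continue
            # 50% crossing
            th=(lo+hi)/2; j=np.where((s[:-1]<th)&(s[1:]>=th))[0]
            if len(j)!=1: continue
            j=j[0]; out.append((k,*P,*n,d[j]+(th-s[j])/(s[j+1]-s[j])*.001))
    return np.array(out)
def refine(c,p,img,skip=()):
    for _ in range(5):
        o=samples(c,p,img)
        o=o[~np.isin(o[:,0],skip)]
        # station shift: n.(dx + dth x P)=off
        A=np.c_[o[:,3],o[:,4],-o[:,3]*o[:,2]+o[:,4]*o[:,1]]
        # robust
        w=np.ones(len(o))
        for _ in range(10):
            x=np.linalg.lstsq(A*w[:,None],o[:,5]*w,rcond=None)[0]; r=o[:,5]-A@x; w=1/(1+(r/.001)**2)
        cc,ss=np.cos(p[2]),np.sin(p[2])
        p=np.array([p[0]+cc*x[0]-ss*x[1],p[1]+ss*x[0]+cc*x[1],p[2]+x[2]])
    return p,o,r
if __name__=="__main__":
    for c in("scene","top"):
        img=np.load(f"pics/{c}0.png.npy")
        p,o,r=refine(c,np.array([.5535,.031,.211]),img)
        print(c,p.round(4),[(k,int((o[:,0]==k).sum()),round(float(np.median(r[o[:,0]==k]))*1000 if 0 else float(np.median(r[o[:,0]==k])*1000),2)) for k in range(4)],"rms",np.median(abs(r))*1000)
E
python3 edge.py
```

```text
scene [0.5598 0.0336 0.2097] [(0, 40, 2.93), (1, 42, -2.33), (2, 45, 0.02), (3, 45, -0.12)] rms 1.1047589159136613
top [0.5524 0.032  0.2107] [(0, 45, -0.39), (1, 43, -2.0), (2, 38, -0.99), (3, 45, -0.11)] rms 0.6154703408985963
```

```bash
sed -i "s/e).tolist()+\[.012\]/e).tolist()+[0. if (c=='scene' and k==2) else .012]/; s/'scene' and k==2/c=='scene' and k==2/; s/c==c=='scene'/c=='scene'/" edge.py; grep -n "k==2" edge.py; python3 edge.py
python3 - <<'E'
import numpy as np,cv2
from h import *
from scipy import ndimage
for c in("scene","top"):
    im=np.load(f"pics/{c}0.png.npy").astype(int)
    hsv=cv2.cvtColor(im.astype(np.uint8),cv2.COLOR_RGB2HSV).astype(int)
    red=(im[...,0]-np.maximum(im[...,1],im[...,2])).clip(0); blue=(im[...,2]-np.maximum(im[...,0],im[...,1])).clip(0)
    for nm,v,th in(("red",red,30),("blue",blue,20),):
        l,n=ndimage.label(v>th)
        for i in range(1,n+1):
            m=l==i
            yy,xx=np.where(m)
            if m.sum()>=4 and 150<xx.mean()<350 and 140<yy.mean()<290:
                w=v[m]; print(c,nm,m.sum(),"cen",((xx*w).sum()/w.sum()).round(2),((yy*w).sum()/w.sum()).round(2),"bb",xx.min(),xx.max(),yy.min(),yy.max())
E
```

```text
15:            pts=proj(c,W(p,[(P+n*e).tolist()+[0. if (c=='scene' and k==2) else .012] for e in d]))
scene [0.5557 0.0315 0.2172] [(0, 42, -1.53), (1, 42, -1.37), (2, 45, -4.66), (3, 45, -1.03)] rms 1.728506660865634
scene red 32 cen 221.96 149.84 bb 219 224 147 158
scene red 30 cen 323.32 196.91 bb 319 326 195 199
scene blue 21 cen 305.42 148.91 bb 302 309 148 150
top red 26 cen 192.38 233.49 bb 190 196 232 236
top red 31 cen 287.61 235.48 bb 285 290 233 238
top blue 59 cen 210.44 260.99 bb 206 215 258 264Traceback (most recent call last):
  File "edge.py", line 43, in <module>
    p,o,r=refine(c,np.array([.5535,.031,.211]),img)
          ~~~~~~^^^^^^^^^^^^^^^^^^^^^^^^^^^^^^^^^^^
  File "edge.py", line 29, in refine
    o=samples(c,p,img)
  File "edge.py", line 15, in samples
    pts=proj(c,W(p,[(P+n*e).tolist()+[0. if (c=='scene' and k==2) else .012] for e in d]))
  File "h.py", line 11, in proj
    K,d,V=cam(n); P=np.atleast_2d(np.array(P,float))
          ~~~^^^
  File "h.py", line 4, in cam
    p=ctrl.camera_params(n); return np.array(p["K"],float),np.array(p["dist_coeffs"],float),np.array(p["view"],float)
ValueError: time passes only in moves, steps and waits
```

```bash
python3 - <<'E'
from h import *
import pickle
pickle.dump({n:cam(n) for n in("scene","top")},open("cam.pkl","wb"))
E
sed -i 's/^def cam.*/import pickle,os\n_C=pickle.load(open("\.\/cam.pkl","rb"))\ndef cam(n): return _C[n]/; /^    p=ctrl.camera_params/d' h.py
sed -n 1,8p h.py
python3 - <<'E'
from edge import *
for c in("scene","top"):
    img=np.load(f"pics/{c}0.png.npy")
    for skip in((),(0,),(2,),(1,)):
        p,o,r=refine(c,np.array([.5535,.031,.211]),img,skip)
        print(c,skip,p.round(4),[(k,int((o[:,0]==k).sum()),round(float(np.median(r[o[:,0]==k])*1000),2)) for k in range(4) if k not in skip])
p=np.array([.5524,.032,.2107])
def inv(p,P): 
    d=np.array(P[:2])-p[:2];c,s=np.cos(p[2]),np.sin(p[2]); return np.array([c*d[0]+s*d[1],-s*d[0]+c*d[1]]).round(4)
for c,uv,z,n in(("top",(192.38,233.49),.024,"index"),("scene",(323.32,196.91),.02,"index"),("top",(287.61,235.48),.128,"knobtop"),("scene",(221.96,149),.11,"knob"),("top",(210.44,260.99),.112,"grip"),("scene",(305.42,148.91),.114,"griptop")):
    P=at_z(c,uv,z); print(n,c,P.round(4),inv(p,P))
E
```

```text
import numpy as np, cv2
from cell import ctrl
import pickle,os
_C=pickle.load(open("cam.pkl","rb"))
def cam(n): return _C[n]
def ray(n,uv):
    K,d,V=cam(n); q=cv2.undistortPoints(np.array([[uv]],float),K,d)[0,0]
    R=V[:3,:3];t=V[:3,3]; return -R.T@t, R.T@np.array([q[0],q[1],1.])
scene () [0.5557 0.0315 0.2172] [(0, 42, -1.53), (1, 42, -1.37), (2, 45, -4.66), (3, 45, -1.03)]
scene (0,) [0.5508 0.0317 0.2098] [(1, 42, -2.33), (2, 45, -0.03), (3, 45, -0.09)]
scene (2,) [0.5565 0.0331 0.2075] [(0, 40, -0.12), (1, 42, -2.45), (3, 45, -0.09)]
scene (1,) [0.556  0.0331 0.2072] [(0, 40, -0.6), (2, 45, -5.26), (3, 45, -0.03)]
top () [0.5524 0.032  0.2107] [(0, 45, -0.39), (1, 43, -2.0), (2, 38, -0.99), (3, 45, -0.11)]
top (0,) [0.5514 0.0318 0.2096] [(1, 43, -2.12), (2, 38, 0.04), (3, 45, -0.16)]
top (2,) [0.5527 0.0321 0.2105] [(0, 45, -0.02), (1, 43, -1.76), (3, 45, -0.14)]
top (1,) [0.5523 0.0322 0.2106] [(0, 45, -0.39), (2, 38, -0.98), (3, 45, 0.05)]
index top [0.522  0.1798 0.024 ] [0.0012 0.1509]
index scene [0.5181 0.1794 0.02  ] [-0.0027  0.1513]
knobtop top [ 0.5014 -0.1073  0.128 ] [-0.079  -0.1256]
knob scene [ 0.4813 -0.1155  0.11  ] [-0.1003 -0.1293]
grip top [0.4308 0.1125 0.112 ] [-0.1021  0.1042]
griptop scene [0.4365 0.1124 0.114 ] [-0.0966  0.1028]
```

Run:
```python
import cv2,numpy as np
a=cv2.imread("pics/scene0.png")[130:210,255:335]; b=cv2.imread("pics/top0.png")[225:285,180:300]
f=lambda c,k:cv2.resize(c,None,fx=k,fy=k,interpolation=cv2.INTER_LINEAR)
g=lambda x:np.clip(x*1.6,0,255).astype(np.uint8)
cv2.imwrite("pics/z1.png",g(f(a,7))); cv2.imwrite("pics/z2.png",g(f(b,6)))
```

```text
(no output)
```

View pics/z1.png

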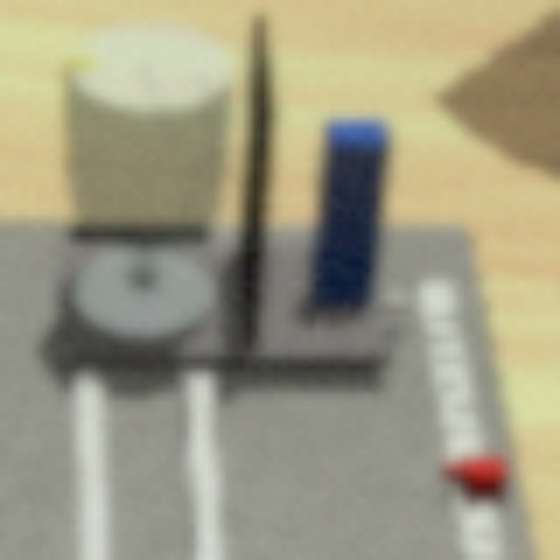

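View pics/z2.png

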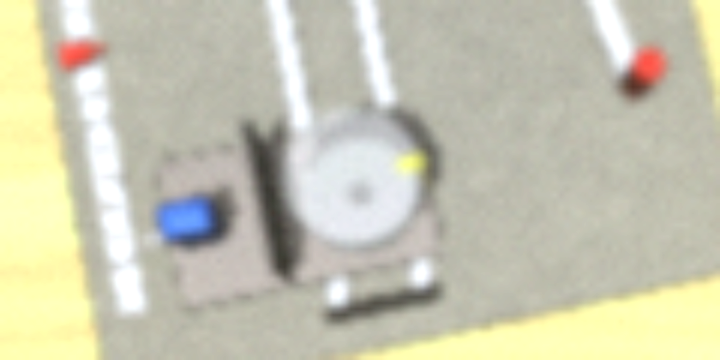

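```bash
cat >> fit.py <<'E'
P0=np.array([.5525,.032,.2105])
def inv(P,p=P0): 
    d=np.array(P[:2])-p[:2];c,s=np.cos(p[2]),np.sin(p[2]); return np.array([c*d[0]+s*d[1],-s*d[0]+c*d[1]]).round(4)
def boxcen(c,cx,cy,hx,hy,z0,z1,p=P0):
    pts=proj(c,W(p,[(cx+a*hx,cy+b*hy,z) for a in(-1,1) for b in(-1,1) for z in(z0,z1)]))
    h=cv2.convexHull(pts.astype(np.float32)); m=cv2.moments(h); return np.array([m["m10"]/m["m00"],m["m01"]/m["m00"]])
E
python3 - <<'E'
from fit import *
for c,uv,z,n in(("scene",(319,197.1),.02,"tip"),("top",(197.2,233.3),.024,"tip"),("scene",(312.1,172.4),.026,"ptr"),("top",(205.5,264.7),.026,"ptr")):
    print(n,c,inv(at_z(c,uv,z)))
for c in("scene","top"):
    r=ctrl.outline_of(c,"carriage_grip")
    for q in r[:2]:
        m=q["region"]; yy,xx=np.where(m); cen=np.array([xx.mean(),yy.mean()]); print(c,q["score"],m.sum(),cen,xx.min(),xx.max(),yy.min(),yy.max())
    im=np.load(f"pics/{c}0.png.npy").astype(int)
    b=im[...,2]-im[...,0]
    mask=(b>8); from scipy import ndimage
    l,n=ndimage.label(mask); i=l[150,305] if c=="scene" else l[261,210]
    m=l==i; yy,xx=np.where(m); cen=np.array([xx.mean(),yy.mean()]); print(c,"blue",m.sum(),cen,xx.min(),xx.max(),yy.min(),yy.max())
    s=least_squares(lambda v:boxcen(c,v[0],v[1],.009,.013,.029,.115)-cen,[-.1,.104]).x; print("grip",c,s.round(4),W(P0,[[*s,0]]).round(4))
E
```

```text
tip scene [-0.0019  0.1394]
tip top [-0.0015  0.1361]
ptr scene [-0.1042  0.1305]
ptr top [-0.1026  0.1288]
scene 0.64 265 [304.24528302 159.68301887] 299 310 147 173
scene blue 191 [304.44502618 160.33507853] 300 309 147 173
grip scene [-0.1     0.1034] [[0.4331 0.1123 0.    ]]
top 0.62 78 [211.67948718 261.51282051] 206 217 258 265
top blue 75 [210.56       261.14666667] 206 215 257 265
grip top [-0.0997  0.107 ] [[0.4327 0.1158 0.    ]]
```

Run:
```python
from fit import *
im=np.load("pics/scene0.png.npy");im2=np.load("pics/top0.png.npy")
for c in("scene","top"):
  for t in("mirror_face","mirror_knob","lens","goblet","mirror"):
    for q in ctrl.outline_of(c,t)[:2]:
        m=q["region"]; yy,xx=np.where(m); print(c,t,round(q["score"],2),m.sum(),xx.mean().round(1),yy.mean().round(1),xx.min(),xx.max(),yy.min(),yy.max())
def z(a,r,k,f): 
    c=a[r[0]:r[1],r[2]:r[3],::-1]; cv2.imwrite(f,np.clip(cv2.resize(c,None,fx=k,fy=k,interpolation=cv2.INTER_LINEAR)*1.6,0,255).astype(np.uint8))
z(im,(140,280,205,305),4.2,"pics/z3.png"); z(im2,(130,250,200,310),4.9,"pics/z4.png")
```

```text
scene mirror_face 0.72 711 225.1 174.8 212 239 147 198
scene mirror_knob 0.62 1935 284.3 160.2 262 311 133 182
scene mirror_knob 0.56 83 222.2 155.4 220 225 148 163
scene goblet 0.78 849 275.3 153.7 264 288 134 177
scene mirror 0.77 747 225.3 175.2 212 239 147 198
scene mirror 0.74 31 322.6 198.0 319 326 196 200
top mirror_face 0.5 239 278.6 219.0 266 290 204 239
top mirror_knob 0.43 37 287.1 236.6 284 290 233 240
top lens 0.85 13806 238.6 218.7 175 304 143 291
top goblet 0.74 430 239.1 254.4 228 250 243 266
top mirror 0.7 331 279.4 219.4 266 291 203 241
```

View pics/z3.png

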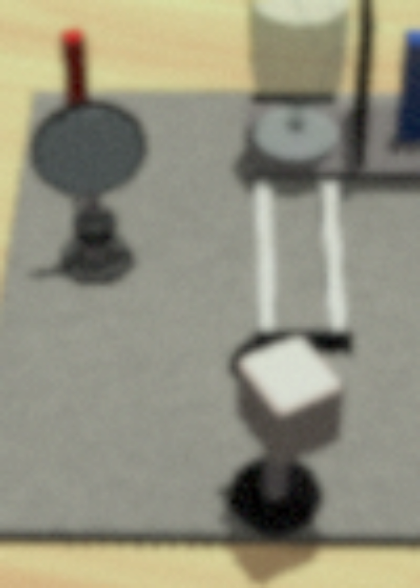

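View pics/z4.png

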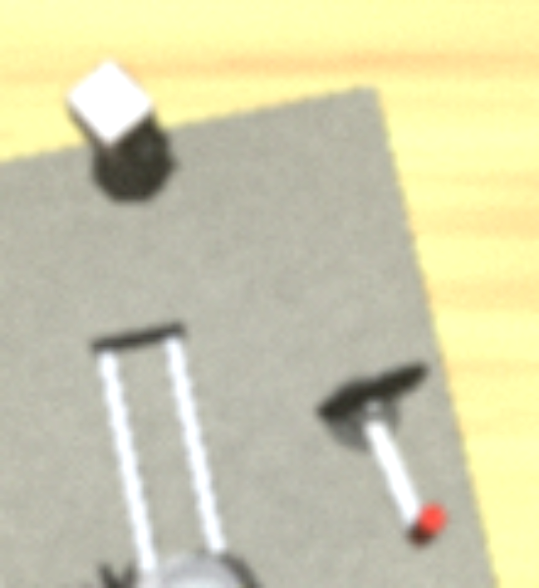

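Run:
```python
from fit import *
f=lambda c,x,y:inv(at_z(c,((x)/4.2+205,y/4.2+140) if c=="scene" else (x/4.9+200,y/4.9+130),ZZ))
ZZ=.102
print("pivot",f("scene",88,150),f("top",374,390), "ends",f("top",322,410),f("top",425,370))
ZZ=.124
for c,L in(("scene",[(290,335),(342,380),(290,418),(238,375)]),("top",[(108,60),(152,103),(112,145),(68,100)])):
    q=np.array([f(c,*a) for a in L]); print(c,"housing",q.tolist(),q.mean(0))
ZZ=.13
print("knob",f("top",431,520),f("scene",72,36))
a=.175; print("knob rel pivot expected",-.09*np.cos(a),-.09*np.sin(a))
```

```text
pivot [ 0.0097 -0.1107] [ 0.0057 -0.1137] ends [ 0.0004 -0.0804] [ 0.0112 -0.1466]
scene housing [[0.1905, 0.0082], [0.2221, 0.0335], [0.2479, 0.0067], [0.2193, -0.0187]] [0.21995  0.007425]
top housing [[0.2383, 0.0021], [0.2049, -0.0189], [0.1835, 0.0103], [0.2178, 0.0311]] [0.211125 0.00615 ]
knob [-0.0813 -0.1259] [-0.0732 -0.1255]
knob rel pivot expected -0.08862538850144401 -0.015669732383423635
```

```bash
cat > plan.py <<'E'
from fit import *
def plan(target,ang_deg,n,s=None):
    """rows for n steps to TCP target, jaw angle ang_deg (mod 180)"""
    s=s or ctrl.observe(); R=np.array(s["ee_rot"]);p=np.array(s["tcp_pos"])
    a=np.degrees(np.arctan2(R[1,1],R[0,1])); d=(ang_deg-a+90)%180-90
    yaw=-np.radians(d)/n; st=(np.array(target)-p)/n
    th=np.arctan2(R[1,1],R[0,1]); rows=[]
    for i in range(n):
        y=np.array([np.cos(th),np.sin(th),0]); x=np.array([0,0,-1.]); z=np.cross(x,y)
        rows.append(f"{st@x*1e3:.1f} {st@y*1e3:.1f} {st@z*1e3:.1f} {yaw:.4f}"); th-=yaw
    print("t",s["time_s"],"tcp",p.round(4),"ang",a.round(2),"w",round(s["width"],4),"F",np.round(s["contact_force"],1),"q",np.round(s["qpos"],0)); print("; ".join(rows))
E
python3 - <<'E'
from plan import *
plan([.4324,.1169,.2],12.06,9)
E
```

```text
t 1.9 tcp [0.2576 0.5694 0.2139] ang 65.66 w 0.091 F [-0.6 -0.1 -0.1] q [60. 28. 77. -0. 75. -5.]
1.5 -37.8 38.4 0.1039; 1.5 -33.6 42.1 0.1039; 1.5 -29.1 45.4 0.1039; 1.5 -24.2 48.2 0.1039; 1.5 -19.1 50.4 0.1039; 1.5 -13.7 52.1 0.1039; 1.5 -8.3 53.3 0.1039; 1.5 -2.7 53.8 0.1039; 1.5 2.9 53.8 0.1039
```

>>> {"fn": "arm_command", "kwargs": {
  "commands": "1.5 -38 38 0.104; 1.5 -34 42 0.104; 1.5 -29 45 0.104; 1.5 -24 48 0.104; 1.5 -19 50 0.104; 1.5 -14 52 0.104; 1.5 -8 53 0.104; 1.5 -3 54 0.104",
  "grip": 100
}}

```text
time_s: 2.9
tcp_pos: [0.4112, 0.1582, 0.2018]
ee_rot: [[0.004, 0.957, 0.29], [0.003, 0.29, -0.957], [-1.0, 0.005, -0.002]]
contact_force: [2.6, 0.7, -0.5]
width: 0.091
```

```bash
python3 -c "
from plan import *
plan([.4324,.1169,.16],12.06,3)"
```

```text
t 2.9 tcp [0.4112 0.1582 0.2018] ang 16.83 w 0.091 F [ 2.6  0.7 -0.5] q [ 13.  14. 103.   0.  63.  -4.]
13.9 2.8 15.2 0.0277; 13.9 3.2 15.2 0.0277; 13.9 3.6 15.1 0.0277
```

>>> {"fn": "arm_command", "kwargs": {
  "commands": "14 3 14 0.028; 14 3 14 0.028; 8 2 8 0.02; 0 0 0 0"
}}

```text
time_s: 3.4
tcp_pos: [0.4307, 0.1215, 0.1656]
ee_rot: [[0.007, 0.978, 0.206], [0.003, 0.206, -0.978], [-1.0, 0.007, -0.002]]
contact_force: [0.5, -0.1, 0.3]
width: 0.091
```

```bash
python3 -c "
from plan import *
plan([.4324,.1169,.078],12.06,4)
save('scene','pics/s1.png')
a=cv2.imread('pics/s1.png')[90:230,210:370]; cv2.imwrite('pics/s1c.png',cv2.resize(a,None,fx=4.2,fy=4.2))"
```

```text
t 3.4 tcp [0.4307 0.1215 0.1656] ang 11.91 w 0.091 F [ 0.5 -0.1  0.3] q [  8.  18. 105.   0.  57.  -4.]
21.9 0.2 1.2 -0.0006; 21.9 0.2 1.2 -0.0006; 21.9 0.2 1.2 -0.0006; 21.9 0.2 1.2 -0.0006
```

View pics/s1c.png

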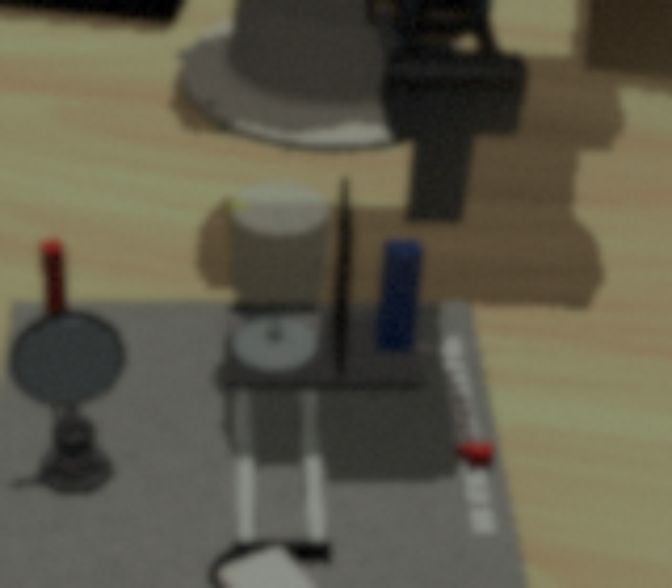

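```bash
python3 -c "
from plan import *
s=ctrl.observe();p=s['tcp_pos'];R=s['ee_rot']
f=p+R[:,1]*.05
print((proj('scene',[p,f,f+R[:,2]*.016,f-R[:,2]*.016,[.433,.114,.115]])-[210,90])*4.2)"
```

```text
[[423.36908294 176.90958342]
 [431.48309368 219.64835946]
 [405.42512666 219.54355817]
 [457.55419849 219.7558476 ]
 [404.00636686 243.55815323]]
```

>>> {"fn": "arm_command", "kwargs": {
  "commands": "22 0.5 2 0; 22 0.5 2 0; 22 0.5 2 0; 21 0.5 1 0; 0 0 0 0"
}}

```text
time_s: 4.08
tcp_pos: [0.4361, 0.119, 0.0795]
ee_rot: [[0.012, 0.977, 0.213], [0.005, 0.213, -0.977], [-1.0, 0.013, -0.002]]
contact_force: [0.5, 0.5, 0.6]
width: 0.0914
```

```bash
python3 -c "
from plan import *
plan([.433,.1145,.078],12.06,1)"
```

```text
t 4.075 tcp [0.4361 0.119  0.0795] ang 12.32 w 0.0914 F [0.5 0.5 0.6] q [  8.  26. 110.   0.  43.  -5.]
1.5 -4.0 3.8 0.0046
```

>>> {"fn": "arm_command", "kwargs": {
  "commands": "1.5 -4 4 0.004; 0 0 0.5 0"
}}

```text
time_s: 4.32
tcp_pos: [0.4334, 0.1142, 0.0794]
ee_rot: [[0.014, 0.977, 0.211], [0.005, 0.211, -0.978], [-1.0, 0.014, -0.002]]
contact_force: [-0.3, -0.4, 0.5]
width: 0.0912
```

>>> {"fn": "arm_command", "kwargs": {
  "commands": "0 0 0 0; 0 0 0 0; 0 0 0 0; 0 0 0 0",
  "grip": 0
}}

```text
time_s: 4.82
tcp_pos: [0.4342, 0.1142, 0.0807]
ee_rot: [[0.016, 0.977, 0.21], [0.005, 0.21, -0.978], [-1.0, 0.017, -0.002]]
contact_force: [-0.1, 0.5, 0.2]
width: 0.0545
```

```bash
python3 -c "
from plan import *
plan([.433,.1145,.078],12.06,1)
s=ctrl.observe(); R=s['ee_rot']; h=s['tcp_pos']-R[:,0]*.0188; print('hold',h,inv(h),R)"
```

```text
t 4.825 tcp [0.4342 0.1142 0.0807] ang 12.15 w 0.0545 F [-0.1  0.5  0.2] q [  7.  26. 111.   0.  42.  -5.]
2.7 -1.1 -0.5 0.0015
hold [0.43387558 0.11415317 0.09944794] [-0.0988  0.1051] [[ 0.01602874  0.97746807  0.21047386]
 [ 0.00510774  0.21041811 -0.97759814]
 [-0.99985849  0.01674471 -0.00161991]]
```

>>> {"fn": "arm_command", "kwargs": {
  "commands": "1.5 0 0 0; 0.5 0 0 0; 0.5 0 0 0; 0 0 0 0; 0 0 0 0"
}}

```text
time_s: 5.45
tcp_pos: [0.4338, 0.1142, 0.0778]
ee_rot: [[0.015, 0.978, 0.21], [0.005, 0.21, -0.978], [-1.0, 0.016, -0.002]]
contact_force: [1.3, 0.9, 1.3]
width: 0.0178
```

```bash
cat > st.py <<'E'
from plan import *
s=ctrl.observe(); R=s['ee_rot']; h=s['tcp_pos']-R[:,0]*.0188; print(s['time_s'],'hold',h.round(4),'st',inv(h),'w',s['width'],'F',s['contact_force'].round(1),'tilt',np.degrees(R[:2,0]).round(2), 'jaw',np.degrees(np.arctan2(R[1,1],R[0,1])).round(2))
E
python3 st.py
```

```text
5.45 hold [0.4335 0.1141 0.0966] st [-0.0992  0.1052] w 0.017769415095533567 F [1.3 0.9 1.3] tilt [0.86 0.29] jaw 12.14
```

>>> {"fn": "arm_command", "kwargs": {
  "commands": "0.3 12 0 0; 0.3 16 0 0; 0.3 16 0 0; 0.3 16 0 0; 0.3 16 0 0; 0.3 14 0 0; 0.2 6 0 0; 0 0 0 0"
}}

```text
time_s: 6.45
tcp_pos: [0.5294, 0.1344, 0.0778]
ee_rot: [[0.011, 0.978, 0.21], [0.004, 0.21, -0.978], [-1.0, 0.012, -0.001]]
contact_force: [2.9, 0.1, 1.0]
width: 0.018
```

```bash
python3 st.py
cat > look.py <<'E'
import sys
from fit import *
t=sys.argv[1]
a=save('scene',f'pics/s{t}.png'); b=save('top',f'pics/t{t}.png')
x,y,w,h=[int(v) for v in sys.argv[2].split(',')]
k=min(780/w,580/h); cv2.imwrite(f'pics/s{t}c.png',np.clip(cv2.resize(a[y:y+h,x:x+w,::-1],None,fx=k,fy=k)*1.7,0,255).astype(np.uint8)); print('k',k)
x,y,w,h=[int(v) for v in sys.argv[3].split(',')]
k=min(780/w,580/h); cv2.imwrite(f'pics/t{t}c.png',np.clip(cv2.resize(b[y:y+h,x:x+w,::-1],None,fx=k,fy=k)*1.5,0,255).astype(np.uint8)); print('k',k)
E
python3 look.py 2 260,120,100,80 170,200,100,80
```

```text
6.45 hold [0.5292 0.1343 0.0966] st [-0.0015  0.1049] w 0.018018493251212377 F [2.9 0.1 1. ] tilt [0.63 0.21] jaw 12.13
k 7.25
k 7.25
```

View pics/s2c.png

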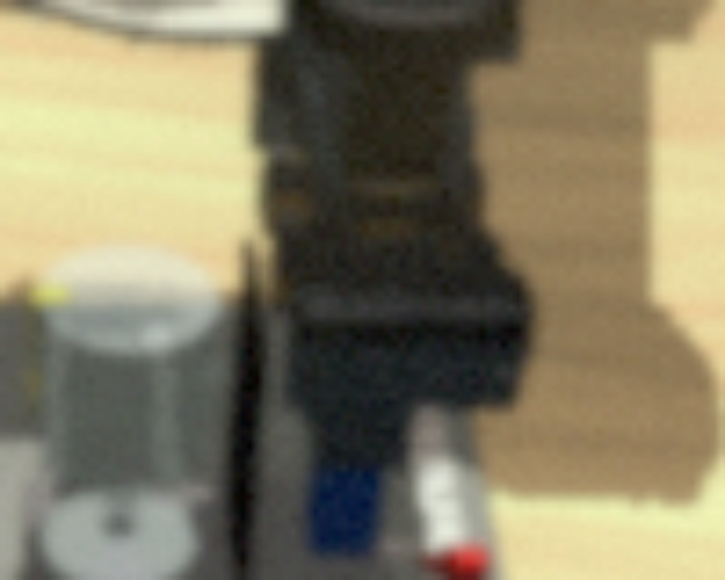

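View pics/t2c.png

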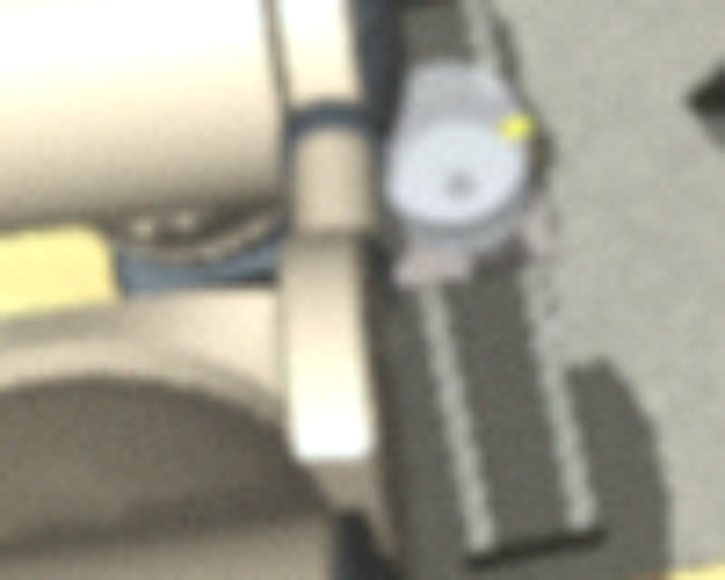

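Run:
```python
import cv2,numpy as np
a=cv2.imread("pics/s2.png")[175:215,290:340]
cv2.imwrite("pics/s2d.png",np.clip(cv2.resize(a,None,fx=14,fy=14,interpolation=cv2.INTER_CUBIC)*1.7,0,255).astype(np.uint8))
from fit import *
print((proj("scene",W(P0,[(-.0015,.134,.026),(-.0015,.137,.019),(-.0015,.115,.026),(-.0015,.155,.026)]))-[290,175])*14)
```

```text
[[381.7376505  287.68202285]
 [393.32747473 314.62114219]
 [283.97033212 287.01120758]
 [489.84605381 288.42224862]]
```

View pics/s2d.png

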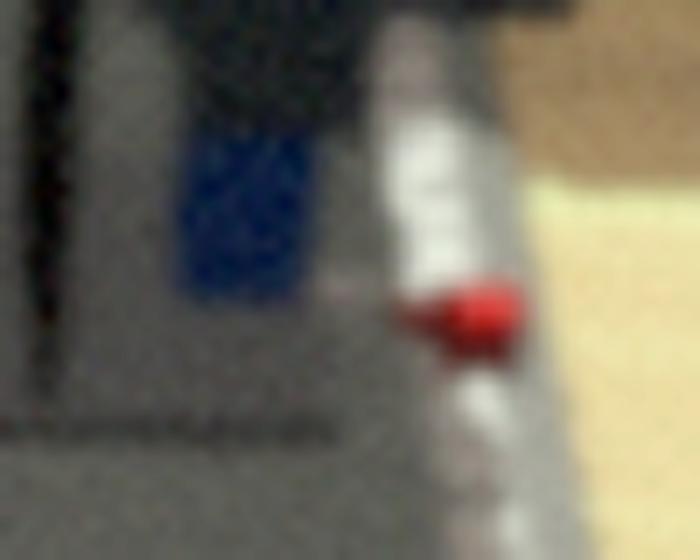

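Run:
```python
from fit import *
f=lambda x,y:(290+x/14-.46,175+y/14-.46)   # cv2.resize pixel-centre convention
print("pointer",inv(at_z("scene",f(350,285),.026)))
print("tip mid",inv(at_z("scene",f(400,310),.019)),inv(at_z("scene",f(400,310),.026)))
for n,c in(("s2","scene"),("scene0","scene"),("top0","top")):
    im=np.load(f"pics/{n}.png.npy").astype(float)
    r=(im[...,0]-np.maximum(im[...,1],im[...,2])).clip(0)
    m=np.zeros(r.shape,bool)
    if c=="scene": m[190:206,314:332]=1
    else: m[226:242,185:202]=1
    r=np.where(m&(r>10),r,0); yy,xx=np.mgrid[:384,:512]; cen=np.array([(xx*r).sum(),(yy*r).sum()])/r.sum()
    # wedge/box models
    def cenm(v,wedge):
        if wedge: P=[(0,-.012,z) for z in(.012,.026)]+[(s*.006,.012,z) for s in(-1,1) for z in(.012,.026)]
        else: P=[(s*.006,t*.012,z) for s in(-1,1) for t in(-1,1) for z in(.012,.026)]
        p=proj(c,W(P0,[(v[0]+a,v[1]+b,z) for a,b,z in P])); h=cv2.convexHull(p.astype(np.float32)); M=cv2.moments(h); return np.array([M["m10"],M["m01"]])/M["m00"]
    bm=r>15; cb=np.array([xx[bm].mean(),yy[bm].mean()])
    for w in(0,1): print(n,cen.round(2),cb.round(2),"box" if not w else "wedge",least_squares(lambda v:cenm(v,w)-cb,[0,.15]).x.round(4))
```

```text
pointer [-0.0041  0.1269]
tip mid [-0.0048  0.1374] [0.0031 0.1358]
s2 [323.61 197.17] [323.3 197.3] box [-0.0023  0.1512]
s2 [323.61 197.17] [323.3 197.3] wedge [-0.0015  0.1497]
scene0 [323.33 196.99] [323.16 197.22] box [-0.0025  0.1508]
scene0 [323.33 196.99] [323.16 197.22] wedge [-0.0027  0.1493]
top0 [192.12 233.56] [192.51 233.43] box [0.0019 0.1511]
top0 [192.12 233.56] [192.51 233.43] wedge [0.0021 0.1478]
```

>>> {"fn": "arm_command", "kwargs": {
  "commands": "0 2.5 0 0; 0 0 0 0"
}}

```text
time_s: 6.8
tcp_pos: [0.5309, 0.1347, 0.0778]
ee_rot: [[0.01, 0.978, 0.21], [0.003, 0.21, -0.978], [-1.0, 0.011, -0.001]]
contact_force: [2.2, -0.1, 1.2]
width: 0.0179
```

```bash
python3 st.py
```

```text
6.8 hold [0.5307 0.1347 0.0966] st [1.00e-04 1.05e-01] w 0.017879456369882297 F [ 2.2 -0.1  1.2] tilt [0.58 0.2 ] jaw 12.13
```

>>> {"fn": "arm_command", "kwargs": {
  "commands": "0 0 0 0; 0 0 0 0; 0 0 0 0; 0 0 0 0; -20 0 0 0; -40 0 0 0; -40 0 0 0; -30 0 0 0",
  "grip": 60
}}

```text
time_s: 7.8
tcp_pos: [0.5278, 0.1341, 0.209]
ee_rot: [[0.005, 0.978, 0.21], [0.003, 0.21, -0.978], [-1.0, 0.005, -0.002]]
contact_force: [0.8, 0.4, -0.4]
width: 0.0542
```

```bash
python3 st.py; python3 look.py 3 280,160,60,50 170,200,100,80
```

```text
7.8 hold [0.5278 0.134  0.2278] st [-0.0029  0.105 ] w 0.05419942640033201 F [ 0.8  0.4 -0.4] tilt [0.29 0.16] jaw 12.14
k 11.6
k 7.25
```

View pics/s3c.png

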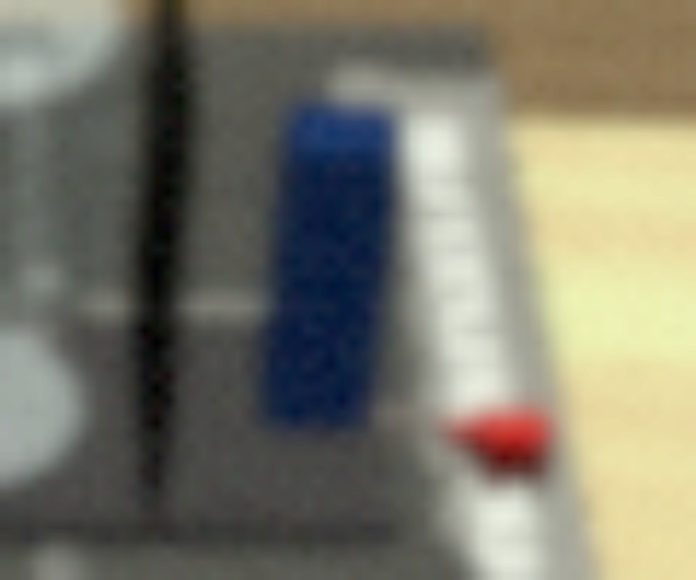

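View pics/t3c.png

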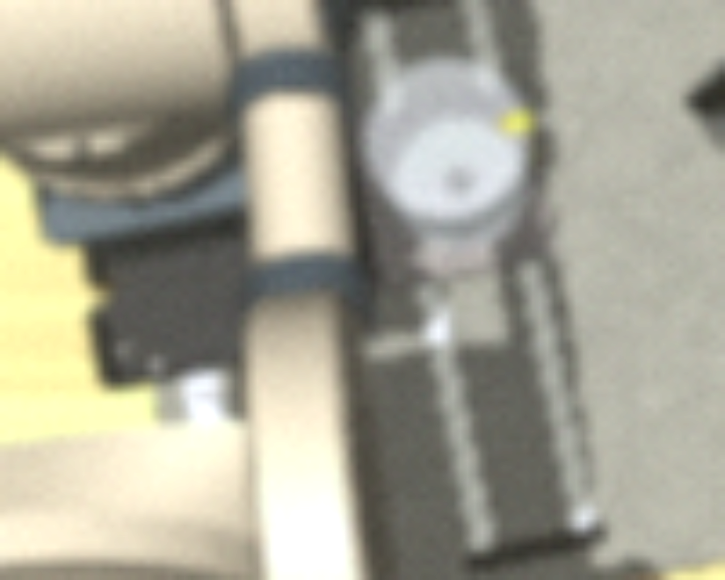

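```bash
python3 -c "
from plan import *
k=W(P0,[[-.0813,-.126,.2]])[0]; print(k)
plan(k,-10,6)"
```

```text
[ 0.49932213 -0.10820629  0.2       ]
t 7.9 tcp [0.5293 0.1343 0.2105] ang 12.15 w 0.0549 F [ 1.3  0.  -0.8] q [ 8. 22. 89.  0. 69. -4.]
1.8 -13.4 38.5 0.0644; 1.8 -10.9 39.2 0.0644; 1.8 -8.3 39.9 0.0644; 1.8 -5.8 40.3 0.0644; 1.8 -3.1 40.6 0.0644; 1.8 -0.5 40.7 0.0644
```

>>> {"fn": "arm_command", "kwargs": {
  "commands": "0 -13 40 0.066; 0 -11 41 0.066; 0 -8 41 0.066; 0 -6 42 0.066; 3 -3 42 0.066; 3 -1 40 0.066; 0 0 0 0"
}}

```text
time_s: 8.78
tcp_pos: [0.496, -0.1213, 0.1996]
ee_rot: [[0.007, 0.981, -0.194], [0.004, -0.194, -0.981], [-1.0, 0.006, -0.006]]
contact_force: [0.2, 0.3, 0.0]
width: 0.0549
```

```bash
python3 st.py; python3 look.py 4 205,135,110,80 170,200,130,90;  python3 -c "
from plan import *
k=W(P0,[[-.0813,-.126,.16]])[0]
plan(k,-10,1)"
```

```text
8.775 hold [ 0.4959 -0.1214  0.2184] st [-0.0874 -0.1381] w 0.05488619111811369 F [0.2 0.3 0. ] tilt [0.41 0.25] jaw -11.19
k 7.090909090909091
k 6.0
t 8.875 tcp [ 0.4963 -0.1192  0.1998] ang -11.01 w 0.0549 F [ 1.2 -0.1  0.1] q [-20.  20.  94.   0.  65. -10.]
39.8 0.9 -11.3 -0.0176
```

View pics/s4c.png

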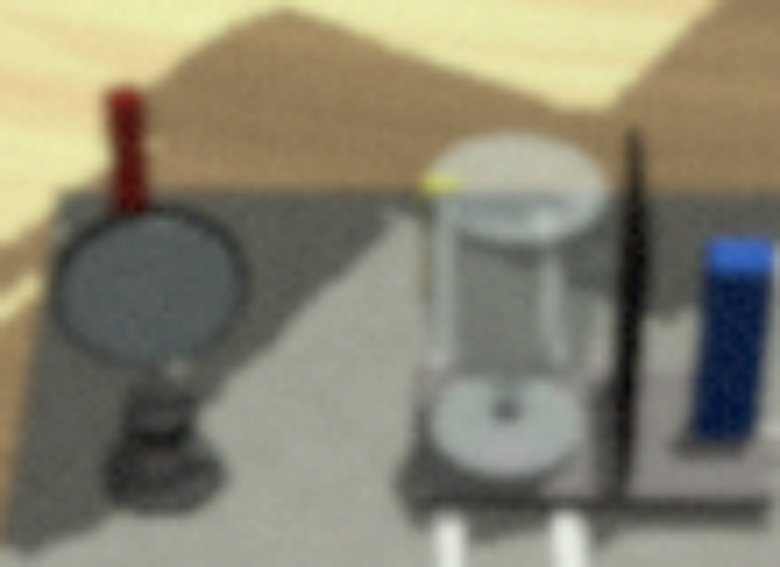

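View pics/t4c.png

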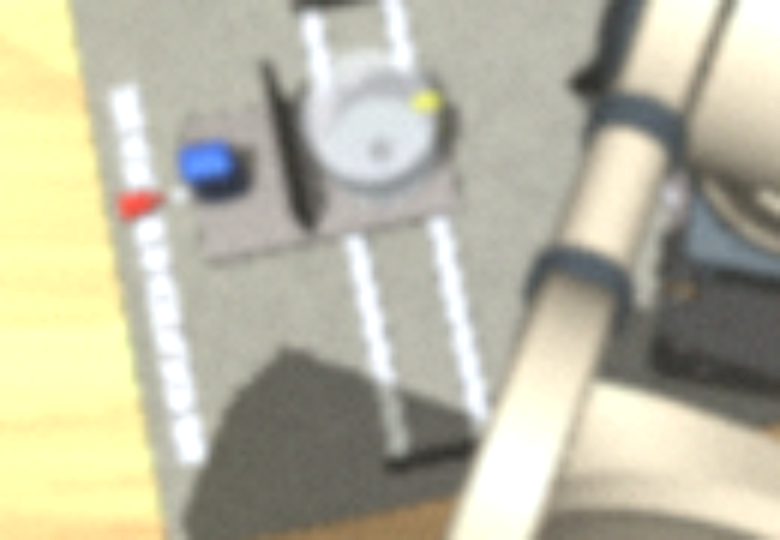

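Run:
```python
from fit import *
for n,(x,y,w,h) in(("t4",(182,218,40,30)),("s4",(298,180,36,28))):
    a=cv2.imread(f"pics/{n}.png")[y:y+h,x:x+w]
    cv2.imwrite(f"pics/{n}z.png",np.clip(cv2.resize(a,None,fx=19,fy=19,interpolation=cv2.INTER_CUBIC)*1.6,0,255).astype(np.uint8))
```

```text
(no output)
```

View pics/t4z.png

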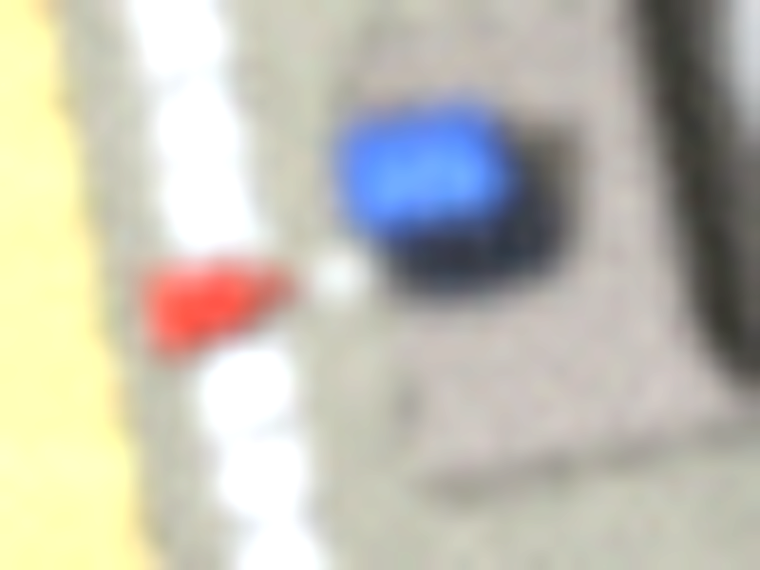

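View pics/s4z.png

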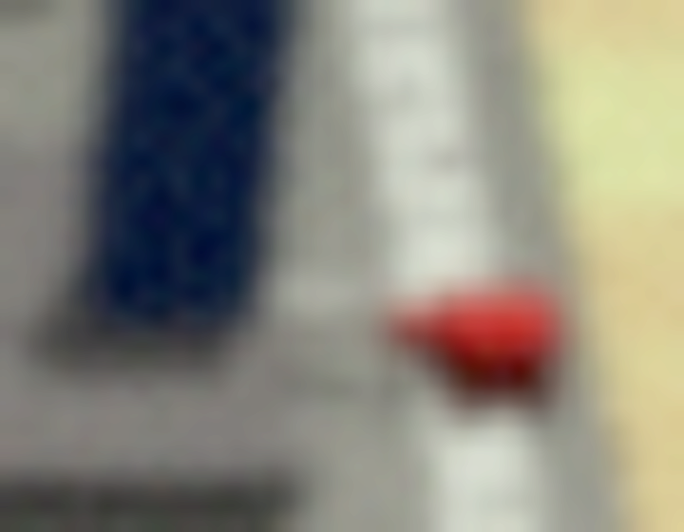

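Run:
```python
from fit import *
T=lambda c,uv,z,o:inv(at_z(c,((uv[0]+.5)/19-.5+o[0],(uv[1]+.5)/19-.5+o[1]),z))
ot,os_=(182,218),(298,180)
print("top: ptr",T("top",(340,272),.026,ot),"tip",T("top",(290,282),.026,ot),"base c",T("top",(148,275),.026,ot),T("top",(165,355),.026,ot), "grip top c",T("top",(427,170),.115,ot))
print("scene: ptr",T("scene",(310,292),.026,os_),"tip",T("scene",(390,322),.026,os_),"base back top",T("scene",(555,292),.026,os_),"base front bot",T("scene",(545,402),.012,os_),"base front top",T("scene",(550,345),.026,os_))
for n,c,x0,y0,x1,y1 in(("t4","top",186,226,199,240),("s4","scene",314,190,332,206)):
    im=np.load(f"pics/{n}.png.npy").astype(float); r=(im[...,0]-np.maximum(im[...,1],im[...,2])); yy,xx=np.mgrid[:384,:512]; m=(r>15)&(xx>=x0)&(xx<x1)&(yy>=y0)&(yy<y1); print(c,m.sum(),xx[m].mean(),yy[m].mean(),inv(at_z(c,(xx[m].mean(),yy[m].mean()),.02)))
from scipy import ndimage
for n,c in(("t4","top"),("s4","scene")):
    im=np.load(f"pics/{n}.png.npy").astype(int); m=(im[...,2]-im[...,0])>8
    l,_=ndimage.label(m); i=l[180,310] if c=="scene" else l[226,205]
    yy,xx=np.where(l==i); cen=np.array([xx.mean(),yy.mean()]); print(c,"blue",len(xx),cen,xx.min(),xx.max(),yy.min(),yy.max(), least_squares(lambda v:boxcen(c,v[0],v[1],.009,.013,.029,.115)-cen,[0,.104]).x.round(4))
```

```text
top: ptr [0.0012 0.1282] tip [0.0013 0.1366] base c [0.0073 0.1593] [-0.0063  0.1589] grip top c [-0.0011  0.1032]
scene: ptr [-0.0041  0.125 ] tip [0.0023 0.1357] base back top [-0.0045  0.1601] base front bot [0.0036 0.1593] base front top [0.007  0.1579]
top 37 192.51351351351352 233.43243243243242 [0.0018 0.151 ]
scene 46 323.04347826086956 197.19565217391303 [-0.0017  0.1504]
top blue 87 [204.22988506 227.31034483] 199 209 223 232 [0.0033 0.1063]
scene blue 273 [307.92307692 181.41025641] 302 314 168 196 [-0.0036  0.1027]
```

Run:
```python
import numpy as np
from fit import *
for n,r0,r1,c0,c1 in(("s4",189,203,309,328),("s3",189,203,309,328),("t4",226,240,188,206)):
    g=np.load(f"pics/{n}.png.npy").astype(int).sum(2)//3; print(n,"cols",c0); 
    for r in range(r0,r1): print(r,g[r,c0:c1])
print(proj("scene",W(P0,[(x,.134,.026) for x in(-.005,0,.005)])),proj("top",W(P0,[(x,.134,.026) for x in(-.005,0,.005)])))
```

```text
s4 cols 309
189 [ 23  19  32  56  76  89  92  92 102 121 128 127 126 122 106  95  92  97
 104]
190 [ 21  20  38  59  82  90  91  92 102 116 127 129 130 123 111  95  93  94
 105]
191 [ 23  21  40  66  84  89  93  93  98 109 122 125 126 122 112  97  94  91
 101]
192 [ 17  22  38  65  83  91  95  93  97 107 123 131 131 128 117 103  93  92
  98]
193 [ 21  25  40  67  85  92  95  94  97 110 125 133 134 128 118 104  97  94
  95]
194 [ 21  24  48  77  94  99  99  98 101 110 124 128 126 121 112  98  90  91
  93]
195 [ 25  30  56  83 100 104 105 103 100 104 112 112 101  99  94  87  83  84
  90]
196 [30 41 59 81 91 97 97 94 92 88 89 85 75 74 74 71 72 74 82]
197 [40 55 67 79 84 86 89 90 84 74 61 57 50 55 58 56 58 64 76]
198 [51 65 74 79 82 86 87 89 87 76 66 53 39 35 42 42 45 52 71]
199 [63 73 78 76 78 81 85 88 88 81 79 65 46 29 26 30 24 47 69]
200 [72 78 78 77 76 79 79 82 85 80 84 84 66 45 39 40 39 49 73]
201 [79 78 78 80 83 86 87 88 87 85 92 99 89 74 73 78 70 66 82]
202 [ 79  79  80  81  86  89  90  92  90  90  97 107 109 104 108 111 100  87
  89]
s3 cols 309
189 [ 25  18  25  36  43  56  69  
[... 1607 characters left out ...]
 97  91  93  88  92 106 130 142 139 118  96  80  72  70]
234 [115 113 101  91  89  89  86  90 105 116 122 128 126 118 109 105 103 101]
235 [119 118 104  92  85  96 102 114 129 128 124 125 123 121 119 121 117 118]
236 [123 116 102 100 106 131 149 155 154 136 128 123 125 126 123 121 122 122]
237 [131 121 113 115 134 164 176 180 170 147 127 125 127 126 120 117 120 121]
238 [127 120 119 125 148 176 181 184 174 149 129 124 126 124 118 110 117 124]
239 [128 121 121 125 146 170 177 173 163 145 126 123 123 121 114 106 117 124]
[[317.12176083 194.7018675 ]
 [317.32943548 195.91299775]
 [317.53862234 197.13314932]] [[197.96731043 234.15742047]
 [197.67340056 232.5986812 ]
 [197.38022593 231.04240577]]
```

Run:
```python
from fit import *
print("unit: model edges for flag at x=0: scene")
for c,n,cols,rr in(("scene","s4",range(320,327),range(191,204)),("top","t4",range(189,198),range(227,241))):
    im=np.load(f"pics/{n}.png.npy").astype(float)+1
    q=(im[...,0]-im[...,1])/(im[...,0]+im[...,1])
    for col in cols:
        v=q[rr.start:rr.stop,col]; print(c,col,(v*100).round().astype(int))
    for xf in(0,.002):
        P=[(xf,.137,.026),(xf,.137,.012),(xf-.006,.161,.026),(xf-.006,.161,.012),(xf+.006,.161,.026),(xf+.006,.161,.012)]
        print(proj(c,W(P0,P)).round(2).tolist())
```

```text
unit: model edges for flag at x=0: scene
scene 320 [-1 -1 -1  0  6 21 36 20  6  1  0 -1  0]
scene 321 [-1 -1 -1  1 11 32 53 43 18  6  2  0 -1]
scene 322 [-1 -1  0  2 16 39 56 68 45 18  5  0 -1]
scene 323 [-1 -1 -1  4 18 42 57 58 61 25  5  0 -1]
scene 324 [ 0 -1  0  6 21 44 60 61 58 25  4  0 -1]
scene 325 [ 0 -1  0  7 24 43 57 56 65 24  5  0 -1]
scene 326 [ 0  0  1  6 19 36 44 39 23 13  5  0  0]
[[318.43, 195.92], [317.88, 199.74], [326.98, 194.53], [326.35, 198.34], [327.57, 197.45], [326.93, 201.27]]
[[318.52, 196.41], [317.97, 200.23], [327.07, 195.01], [326.45, 198.83], [327.66, 197.94], [327.03, 201.76]]
top 189 [ 0  0  0  0  2  9 14 12  8  4  1  0  0  1]
top 190 [ 0 -1  0 -1  4 18 31 35 29 16  3  0  0  0]
top 191 [-1 -1 -1 -1  5 23 42 47 40 19  4  0  0  0]
top 192 [-1 -1 -2 -2  4 24 44 49 38 12  0 -1 -1 -1]
top 193 [-1 -1 -1 -1  7 30 48 46 27  3 -1 -1 -1 -1]
top 194 [ 0 -1 -1 -1  7 27 41 39 17  1 -1 -1 -1 -1]
top 195 [ 0 -1 -1 -1  5 20 32 22  5 -1 -1 -1 -1 -1]
top 196 [ 0  0  0  0  3 17 21  8  0  0 -1 -1 -1 -1]
top 197 [ 0  0  0  0  2  7  9  2  0  0 -1  0  0 -1]
[[196.73, 232.8], [197.34, 233.42], [189.54, 236.26], [190.23, 236.84], [188.85, 232.52], [189.55, 233.14]]
[[196.61, 232.17], [197.23, 232.8], [189.42, 235.63], [190.11, 236.22], [188.73, 231.89], [189.43, 232.52]]
```

>>> {"fn": "arm_command", "kwargs": {
  "commands": "0 1 -11 -0.015; 30 0 -1 0; 20 0 0 0; 0 0 0 0",
  "grip": 75
}}

```text
time_s: 9.38
tcp_pos: [0.5013, -0.1013, 0.149]
ee_rot: [[0.008, 0.986, -0.167], [0.005, -0.167, -0.986], [-1.0, 0.007, -0.007]]
contact_force: [0.3, -0.1, 0.7]
width: 0.0681
```

```bash
python3 st.py; python3 -c "
from plan import *
k=W(P0,[[-.0805,-.126,.088]])[0]
plan(k,-10,1)"; python3 look.py 5 205,110,60,60 260,200,60,60
```

```text
9.375 hold [ 0.5011 -0.1014  0.1678] st [-0.0781 -0.1197] w 0.06810845186300686 F [ 0.3 -0.1  0.7] tilt [0.48 0.31] jaw -9.61
t 9.375 tcp [ 0.5013 -0.1013  0.149 ] ang -9.61 w 0.0681 F [ 0.3 -0.1  0.7] q [-18.  24.  98.   1.  58.  -9.]
61.0 -0.0 6.9 0.0068
k 9.666666666666666
k 9.666666666666666
```

View pics/s5c.png

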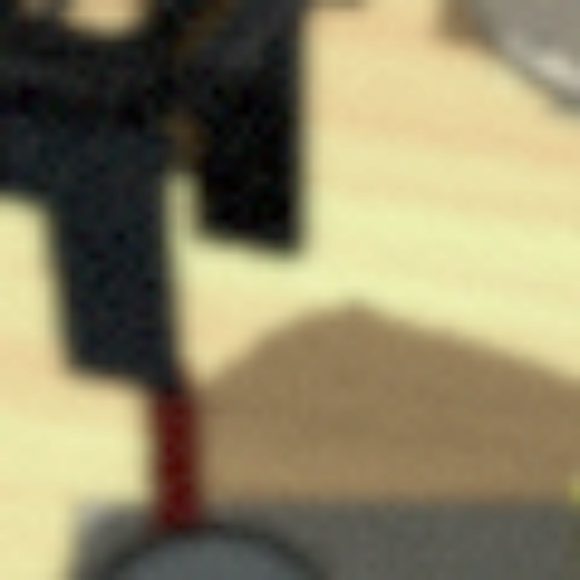

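>>> {"fn": "arm_command", "kwargs": {
  "commands": "6 0 6 0; 28 0 0 0; 28 0 0 0; 0 0 0 0"
}}

```text
time_s: 9.98
tcp_pos: [0.5039, -0.1088, 0.0893]
ee_rot: [[0.016, 0.986, -0.166], [0.003, -0.166, -0.986], [-1.0, 0.015, -0.005]]
contact_force: [-0.1, 0.0, -0.5]
width: 0.0683
```

```bash
python3 st.py; python3 look.py 6 205,110,60,60 260,200,60,60
```

```text
9.975 hold [ 0.5036 -0.1089  0.1081] st [-0.0772 -0.1276] w 0.06832995770028662 F [-0.1  0.  -0.5] tilt [0.92 0.15] jaw -9.58
k 9.666666666666666
k 9.666666666666666
```

View pics/s6c.png

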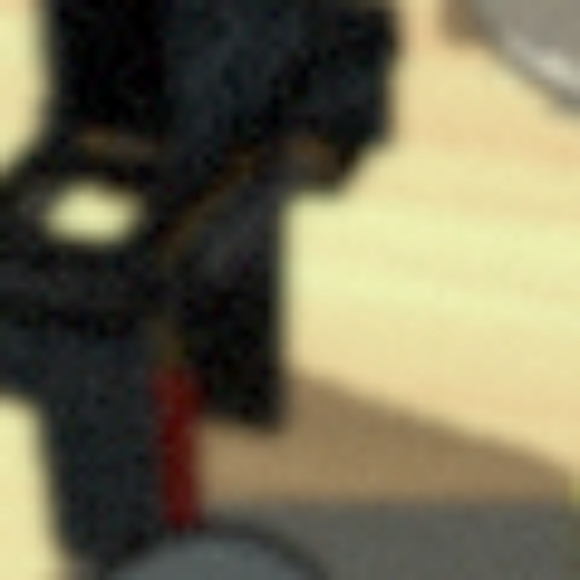

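>>> {"fn": "arm_command", "kwargs": {
  "commands": "0.5 0 0 0; 0 0 0 0; 0.5 0 0 0; 0 0 0 0; 0 0 0 0",
  "grip": 27
}}

```text
time_s: 10.7
tcp_pos: [0.5065, -0.1097, 0.0927]
ee_rot: [[0.023, 0.986, -0.166], [0.0, -0.166, -0.986], [-1.0, 0.023, -0.004]]
contact_force: [-0.3, 0.3, -0.4]
width: 0.0254
```

```bash
python3 st.py; python3 look.py 7 205,110,60,60 260,200,60,60
```

```text
10.7 hold [ 0.506  -0.1097  0.1115] st [-0.0751 -0.1289] w 0.025396882291804923 F [-0.3  0.3 -0.4] tilt [1.31 0.02] jaw -9.58
k 9.666666666666666
k 9.666666666666666
```

View pics/s7c.png

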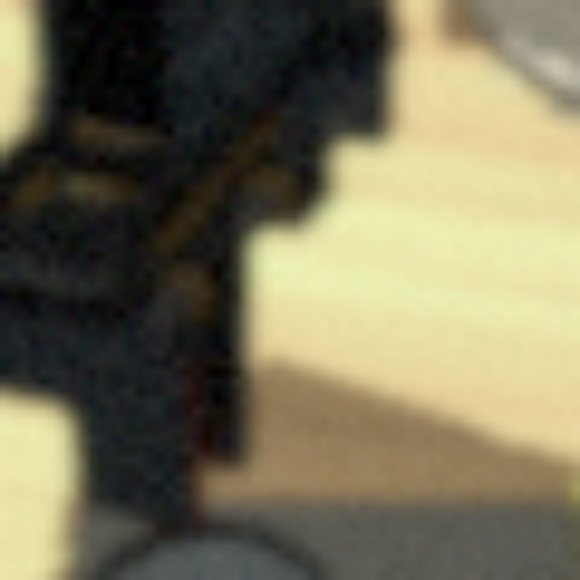

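>>> {"fn": "arm_command", "kwargs": {
  "commands": "4 -2.5 -1 0; 0.7 -0.5 0 0; 0.7 -0.5 0 0; 0.7 -0.5 0 0",
  "grip": 0
}}

```text
time_s: 11.3
tcp_pos: [0.5035, -0.1083, 0.0878]
ee_rot: [[0.026, 0.986, -0.166], [-0.001, -0.166, -0.986], [-1.0, 0.025, -0.003]]
contact_force: [-2.0, -0.4, 21.0]
width: 0.0155
```

```bash
python3 st.py
```

```text
11.3 hold [ 0.503  -0.1083  0.1066] st [-0.0777 -0.1269] w 0.015497237808540931 F [-2.  -0.4 21. ] tilt [ 1.47 -0.05] jaw -9.57
```

```bash
cat > arc.py <<'E'
from plan import *
PV=np.array([.0109,-.1108])
def arc(j_to,n,zt=.088):
    s=ctrl.observe(); R=s['ee_rot']; h=s['tcp_pos']-R[:,0]*.0188; q=inv(h)-PV
    j=np.degrees(np.arctan2(-q[1],-q[0]))-10.03; r=np.hypot(*q)
    print('t',s['time_s'],'j',j.round(2),'r',r.round(4),'z',s['tcp_pos'][2].round(4),'F',s['contact_force'].round(1),'w',round(s['width'],4))
    pts=[]
    for jj in np.linspace(j,j_to,n+1)[1:]:
        a=np.radians(jj+10.03); pts.append(W(P0,[[*(PV-.09*np.array([np.cos(a),np.sin(a)])),h[2]]])[0])
    prev=h.copy(); out=[]
    for P in pts:
        d=P-prev; prev=P
        out.append(f"{(s['tcp_pos'][2]-zt)/n*1e3:.1f} {d@R[:,1]*1e3:.1f} {d@R[:,2]*1e3:.1f} 0")
    print("; ".join(out)); return
import sys
if __name__=="__main__": arc(float(sys.argv[1]),int(sys.argv[2]))
E
python3 arc.py 25 5
```

```text
t 11.3 j 0.27 r 0.0901 z 0.0878 F [-2.  -0.4 21. ] w 0.0155
-0.0 4.4 6.4 0; -0.0 4.9 6.0 0; -0.0 5.4 5.6 0; -0.0 5.9 5.1 0; -0.0 6.3 4.5 0
```

>>> {"fn": "arm_command", "kwargs": {
  "commands": "0 4.4 6.4 0; 0 4.9 6 0; 0 5.4 5.6 0; 0 5.9 5.1 0; 0 6.3 4.5 0; 0 0 0 0"
}}

```text
time_s: 12.05
tcp_pos: [0.5227, -0.1392, 0.0878]
ee_rot: [[0.019, 0.986, -0.164], [0.002, -0.164, -0.986], [-1.0, 0.019, -0.005]]
contact_force: [-0.2, 3.4, 9.6]
width: 0.0157
```

```bash
python3 arc.py 45 4; python3 st.py
```

```text
t 12.05 j 23.45 r 0.0914 z 0.0878 F [-0.2  3.4  9.6] w 0.0157
-0.0 8.0 3.4 0; -0.0 7.5 3.8 0; -0.0 7.9 3.1 0; -0.0 8.1 2.4 0
12.05 hold [ 0.5223 -0.1392  0.1066] st [-0.0653 -0.1612] w 0.015748606717667493 F [-0.2  3.4  9.6] tilt [1.1  0.09] jaw -9.45
```

>>> {"fn": "arm_command", "kwargs": {
  "commands": "0 7.4 3.5 0; 0 7.5 3.8 0; 0 7.9 3.1 0; 0 8.1 2.4 0; 0 0 0 0"
}}

```text
time_s: 12.68
tcp_pos: [0.5491, -0.1558, 0.0876]
ee_rot: [[0.014, 0.987, -0.163], [0.004, -0.163, -0.987], [-1.0, 0.013, -0.006]]
contact_force: [-2.3, 1.7, 11.8]
width: 0.0154
```

```bash
python3 arc.py 53 2; python3 st.py; python3 look.py 8 195,130,110,90 200,130,120,110
```

```text
t 12.675 j 43.33 r 0.09 z 0.0876 F [-2.3  1.7 11.8] w 0.0154
-0.2 7.4 1.7 0; -0.2 7.5 1.0 0
12.675 hold [ 0.5488 -0.1559  0.1064] st [-0.0428 -0.183 ] w 0.01544726084295824 F [-2.3  1.7 11.8] tilt [0.78 0.25] jaw -9.39
k 6.444444444444445
k 5.2727272727272725
```

View pics/s8c.png

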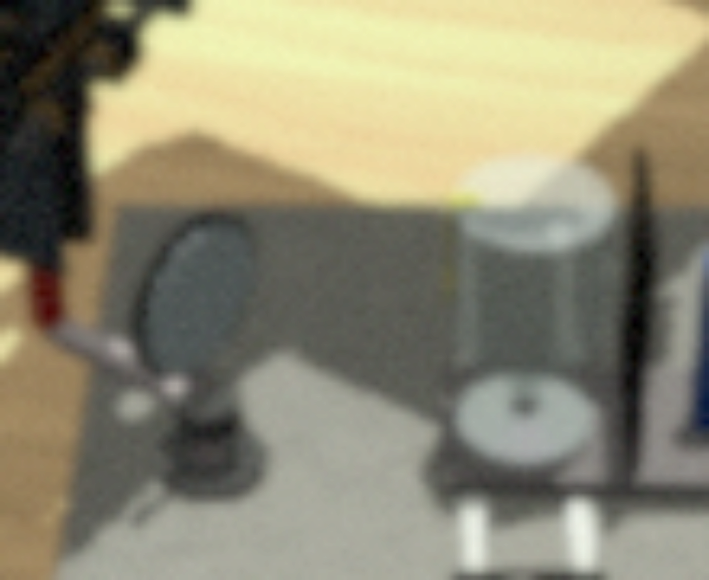

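View pics/t8c.png

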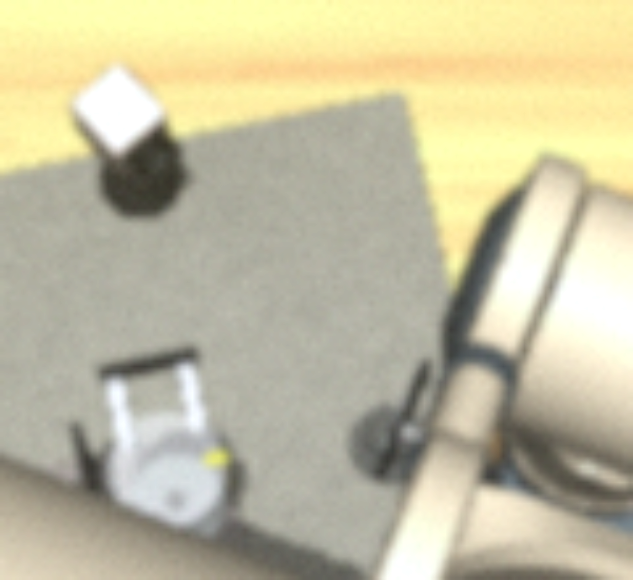

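>>> {"fn": "arm_command", "kwargs": {
  "commands": "0 7.5 1.7 0; 0 7.5 1 0; 0 0 0 0"
}}

```text
time_s: 13.15
tcp_pos: [0.562, -0.1599, 0.0875]
ee_rot: [[0.011, 0.987, -0.162], [0.006, -0.163, -0.987], [-1.0, 0.009, -0.008]]
contact_force: [-3.3, -0.4, 11.2]
width: 0.0157
```

```bash
python3 arc.py 53 1; python3 st.py; python3 look.py 9 195,130,110,130 200,130,120,110
```

```text
t 13.15 j 52.0 r 0.0893 z 0.0875 F [-3.3 -0.4 11.2] w 0.0157
-0.5 1.5 0.8 0
13.15 hold [ 0.5618 -0.16    0.1063] st [-0.031  -0.1897] w 0.015701354787209347 F [-3.3 -0.4 11.2] tilt [0.61 0.35] jaw -9.35
k 4.461538461538462
k 5.2727272727272725
```

View pics/s9c.png

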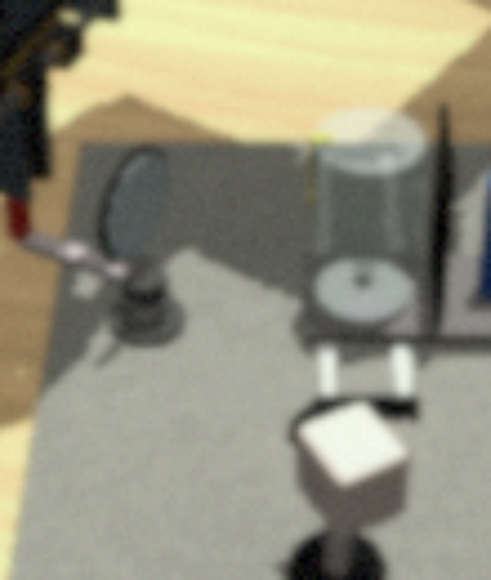

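View pics/t9c.png

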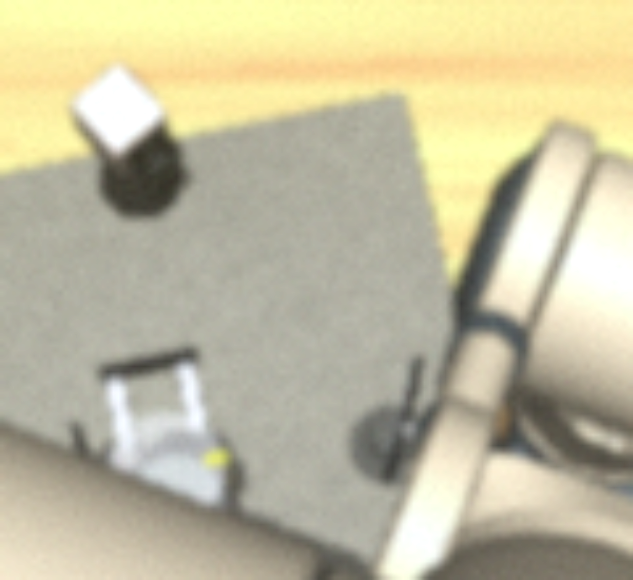

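Run:
```python
from fit import *
Q=np.array([(-.0777,-.1269),(-.0653,-.1612),(-.0428,-.183),(-.031,-.1897)])
print("pivot fit",least_squares(lambda p:np.hypot(*(Q-p).T)-.09,[.01,-.11]).x)
for n,c,b,th in(("t9","top",(215,140,238,163),150),("top0","top",(210,138,235,165),0),("s9","scene",(255,210,295,245),0)):
    im=np.load(f"pics/{n}.png.npy").astype(int); g=im.min(2); x0,y0,x1,y1=b
    sub=g[y0:y1,x0:x1]; t=(sub.max()+np.median(sub))/2; 
    from scipy import ndimage
    l,k=ndimage.label(sub>max(t,sub.max()*.75)); sz=ndimage.sum(sub>0,l,range(1,k+1)); i=np.argmax(sz)+1; yy,xx=np.where(l==i)
    cnt=cv2.minAreaRect(np.c_[xx,yy].astype(np.float32)); uv=(xx.mean()+x0,yy.mean()+y0); P=inv(at_z(c,uv,.124)); print(n,sub.max(),len(xx),np.round(uv,2),P,cnt)
```

```text
pivot fit [ 0.01010357 -0.11020486]
t9 175 148 [221.99 149.95] [0.2141 0.0069] ((7.000000953674316, 9.999999046325684), (12.727920532226562, 11.31370735168457), 45.0)
top0 172 151 [222.03 149.97] [0.214  0.0069] ((12.000000953674316, 12.0), (12.727920532226562, 11.31370735168457), 45.0)
s9 139 221 [273.73 228.55] [0.2168 0.0069] ((18.900001525878906, 18.299999237060547), (14.758047103881836, 17.441329956054688), 63.43495178222656)
```

```bash
python3 - <<'E'
from fit import *
from scipy import ndimage
for n,c,b in(("t9","top",(230,205,255,230)),("s9","scene",(258,150,280,175))):
    im=np.load(f"pics/{n}.png.npy").astype(int); x0,y0,x1,y1=b; s=im[y0:y1,x0:x1]; v=np.minimum(s[...,0],s[...,1])-s[...,2]
    m=v>v.max()*.6; yy,xx=np.where(m); uv=(xx.mean()+x0,yy.mean()+y0); print(n,v.max(),m.sum(),np.round(uv,1),[inv(at_z(c,uv,z)) for z in(.144,.13)])
s=ctrl.observe(); print(s['time_s'],s['tcp_pos'],s['contact_force'])
E
python3 arc.py 52.8 1
```

```text
t9 69 8 [240.5 216.5] [array([ 0.    , -0.0057]), array([ 0.0026, -0.0059])]
s9 49 156 [265.4 154.2] [array([-0.0278, -0.0089]), array([-0.0477, -0.0085])]
13.25 [ 0.56182844 -0.15983198  0.08756524] [-3.0959661   1.46661153  9.31237598]
t 13.25 j 51.86 r 0.0893 z 0.0876 F [-3.1  1.5  9.3] w 0.0153
-0.4 1.4 0.8 0
```

>>> {"fn": "arm_command", "kwargs": {
  "commands": "0 1.4 0.4 0; 0 0.2 0 0"
}}

```text
time_s: 13.5
tcp_pos: [0.5626, -0.16, 0.0876]
ee_rot: [[0.009, 0.987, -0.162], [0.007, -0.162, -0.987], [-1.0, 0.008, -0.008]]
contact_force: [-4.9, 1.3, 9.5]
width: 0.0156
```

```bash
python3 arc.py 52.8 1; python3 -c "
from h import *
for i in range(6): ctrl.capture('scene')
"; python3 arc.py 52.8 1
```

```text
t 13.5 j 52.37 r 0.0894 z 0.0876 F [-4.9  1.3  9.5] w 0.0156
-0.4 0.6 0.7 0
t 13.8 j 52.34 r 0.0893 z 0.0875 F [-3.7  2.7  9.6] w 0.0151
-0.5 0.7 0.8 0
```

```bash
python3 - <<'E'
from h import *
from scipy import ndimage
a=save("scene","pics/s10.png").astype(int)
for n in("s4","s10"):
    im=np.load(f"pics/{n}.png.npy").astype(int); m=(im[...,2]-im[...,0])>8; l,_=ndimage.label(m); yy,xx=np.where(l==l[180,310]); print(n,len(xx),xx.mean(),yy.mean())
for t in("jar","tumbler","candlestick"):
    print(t,[(np.round(q["uv"],1),round(q["score"],2)) for q in ctrl.look_for("scene",t)[:2]])
b=a[90:270,120:430,::-1]; cv2.imwrite("pics/s10c.png",np.clip(cv2.resize(b.astype(np.uint8),None,fx=2.5,fy=2.5)*1.6,0,255).astype(np.uint8))
E
python3 arc.py 52.8 1
```

```text
s4 273 307.9230769230769 181.4102564102564
s10 270 307.93703703703704 181.4814814814815
jar [(array([414.3, 182.3]), 0.66), (array([307.4, 183.1]), 0.66)]
tumbler [(array([408.3, 233.4]), 0.97)]
candlestick [(array([136.1, 158.8]), 0.82)]
t 14.0 j 52.34 r 0.0893 z 0.0875 F [-3.4  2.   9.6] w 0.0152
-0.5 0.7 0.8 0
```

View pics/s10c.png

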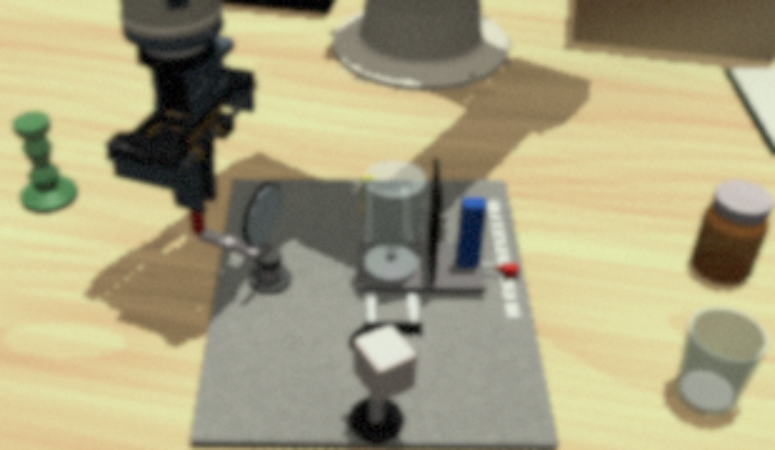

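```bash
python3 -c "
from cell import ctrl
print(ctrl.hand_in())"
```

```text
the job is handed in; nothing more can be done
None
```

I slid the carriage about 99 mm by its blue grip, released the grip, then took the mirror's red knob and swung the mirror to about 52.5°. I handed the job in at about 14.0 s, still holding the knob; no verdict came back.

**Last checks**
- **Pointer and flag:** the top camera showed the pointer and flag lined up to about 1 mm. The scene camera suggested the pointer was 2–3 mm short. Comparing the two gave about 0.7 mm short, and I made no further correction. The grip stayed at the same place in the image to within 0.1 px while I moved the mirror.
- **Mirror angle:** I wanted about 52.8°. The arm pose gave 52.3° or about 52.8°, depending on which of two estimates of the pivot position I used. I expect an error of about 1° or less. I worked this out from positions and could not see the small camera's own picture. The angle stayed steady over the last 0.5 s.
- **Hold on the knob:** the finger opening was 15 mm on the 16 mm knob. The side force was about 4 N. There was also a steady vertical force of about 10 N at the wrist (21 N just after gripping), left from closing on the knob.
- **Other glassware:** no contact with the goblet was seen. The tumbler, candlestick and jar stood where they started in the last picture.

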